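Open the slide box by the concealed release of its stand

ROBOT

A 6-joint arm with a two-finger parallel gripper is mounted at the origin on a cart in front of the work surface, level with it; the furniture and walls round the work are solid. World frame = base frame: x ahead of the robot, y to its left, z up, the work surface at z = 0. Lengths are in m, angles in rad, forces in N, time in s.
With the tool pointing down it reaches from about 0.35 to 0.975 m from the base axis. Payload 4.9 kg.
Tool frame: the origin (TCP) lies at the very end of the fingers, on their centre line; the grasp point (between the pads) lies 19 mm behind it; z points along the fingers, y is the line along which they close (so a half turn about z gives the same grasp; the last joint's range is limited). The gripper opens to 85 mm and grips with 20 to 120 N. Pads are 22 mm wide; open, the fingers measure 114 mm over their backs; the gripper's body (76 mm by 85 mm) begins 54 mm behind the grasp point. The pads swing forward as they close: fully open they stand 13 mm farther back than shut.
Start: joints at [-1.402, 0.053, 1.613, -0, 1.476, -0.119], TCP at [0.177, -0.599, 0.231] pointing down, gripper open.
Joint ranges: [-3.01, 3.01], [-1.01, 2.22], [0.06, 2.58], [-1.02, 4.17], [0.09, 2.62], [-3.14, 3.14]. Speed limits (rad/s): [2.57, 2.57, 3.14, 3.14, 3.14, 3.14].

INTERFACE

Orientations are given as a rotation vector (axis times angle).
In Python, from station import get_obs, get_image, finish_job gives the robot as it stands. The module is installed in compiled form; this text tells all that it offers.
- The arm moves only by the tool carry_out, never from a script. Its argument "rows" is a list of rows, each a list of 7 numbers: the turn, a rotation vector about the tool's x, y, z as a fraction of full scale, then the shift along the tool's x, y, z as a fraction of full scale, then the closure, from -1 (fully open) to 1 (shut). A call has 1 to 5 rows; each row is the pose to reach, as a shift and turn from the pose commanded when the call began, along the tool's axes at that moment, turning the shorter way round; what a row does not reach only later rows make up. Full scale, the value 1, is 300 mm for a shift and pi rad for a turn. A row lasts 1/10 s, in which the tool goes at most 50 mm and 8.59 degrees, less where a joint would pass 70% of its speed; a pose out of reach is approached as far as the arm can. A call with a number of a shift or a turn outside -1 to 1 is refused whole. A call with a gripper value outside its range is refused whole. The fingers move at their own pace and stop on an object; "force" is the grip in N (left out, the last holds). Time passes only in rows, so rows that repeat a pose let the fingers close. It gives the time, the measured TCP pose, the force, the opening and the grip force at its end, in the units of the state.
- get_obs(): the state, without advancing time (a new reading comes with each control period).
- get_image(name): name is "scene" or "top"; returns a dict with "img" (384x512x3 uint8, blue, green, red), "mtx" (3x3 intrinsics, pixels), "R" (3x3) and "t" (3): a world point X has camera coordinates R X + t. Camera axes: x right, y down, z forward; pixel columns grow to the right and rows downward; lengths in m; the calibration is good to about 2 mm. A picture is of the moment at which its call begins. There is no depth.
- finish_job(): hands the job in; it is judged then, once.
The state is a dict: "t": time; "q": joint angles; "dq": joint speeds; "effort": joint torques, N m; "tool_pos": TCP position; "tool_rot": TCP orientation; "contact_force": force on the tool from outside, world axes, zero at the start; "wrist_torque": the same for the moment, N m; "opening": finger opening in m; "grip_force": force on a finger pad.
Only numpy, scipy, OpenCV 4.12 (cv2) and the standard library are available. Lean on these libraries where they do the work, as an engineer would, in place of code of your own. Each camera call takes 0.05 s, during which the arm holds its last target. There are 200 camera calls.

TASK

Open the slide box with the concealed release of its opener stand: put a closed fingertip on the left end of the long strip in front of the box, and slide it along the strip to the right, touching, until it finds the notch. Then press the plate inside the notch all the way down, so that the lid comes up and stays ajar, and take the hand away. Grasp and lift nothing, and leave everything else where it is.

Things in the scene. Friction and masses are not known exactly. Their poses are not given: they have to be found in the camera images.
- stand: aluminium opener stand, fixed, 300 mm wide (y), 160 mm deep (x, away from the robot). Origin at surface level under the middle of its front strip; +y = the strip's left end, z up. The plain grey strip runs along y at x = 0, 24 mm wide, top 34 mm above the work surface, in view from y = -85 to +85 mm between end housings 36.5 mm high
- strip_start (a point): point on top of the strip near its left end (stand y = +66 mm), where the search begins; never in the notch. The strip is sprung: pressed, it gives way straight down by up to 4 mm (1.5 N to start it, 7.5 N at its stop) and comes back
- strip_finish (a point): point on top of the strip's line near its right end (stand y = -66 mm). A notch 40 mm long in y, open to front and rear, cuts through the strip; its centre lies anywhere from stand y = -55 to +5 mm and is not reported, so this point may lie over it
- box_front (a point): middle of the upper front edge of the dark blue slide box's lid, 43 mm high when shut (178 mm long in y, 27 mm behind the strip's middle line, fixed on the stand). The lid is hinged at the rear; this point rises to about 80 mm when the release is pressed
- catch (a joint): release plate in the notch, same grey as the strip, 37 mm long, 20 mm wide, top 24 mm above the work surface when up (10 mm below the strip's top): 0 = up, 0.008 = fully down (m). Slides straight down against about 5 to 8 N in all and stays where it is left
- slide_box_lid (a joint): lid of the slide box: 0 = shut, 0.36 rad = as far as the release raises it (45 rad per metre of the plate's travel). The plate and the lid are linked and move together
- petri_tape: bystander: round dish with a ring in it, 69 mm across, 13 mm high, loose, to the right of the box; origin under its centre
- forceps: bystander: steel forceps lying to the left of the box, 16x126x9 mm, loose; origin under their centre
- marker_blue: bystander: marker pen lying in front of the strip, 10x128x12 mm, loose; origin under its centre
- timer: bystander: small digital timer, 51x66x61 mm, loose, at the left; origin under its centre
- beaker_100: bystander: beaker, 60 mm across, 70 mm high, loose, behind the box; origin under its centre
- cap_1: bystander: round white cap, 61 mm across, 16 mm high, loose, at the left; origin under its centre

How it is judged:
By the outcome, as a careful person would: the job done as asked, in the order asked, and still so for the second after the job is handed in, with the robot touching nothing.
It also fails if it takes over 48 s, if anything falls off the work surface, if the arm or the gripper's body presses on something with over 40 N, if the wrist force passes 120 N, or if a joint passes its speed limit or range.

## Working session

There is one attempt and no reset: what is moved stays moved. The work goes in short steps, Python scripts to look and compute and a tool call to move; the robot and the scene stay as the last step left them, time stands still between calls to the robot, and variables do not carry over. Pictures are saved under pics/ and viewed, at most 10 in all, crops included, and the job is handed in when it is done.

Besides the shell and the picture viewer there is one more tool, called after ">>>" by a JSON object that holds its "api" and its "payload". carry_out: Moves the arm, as the interface text tells. Shift numbers are shares of 300 mm and turn numbers shares of pi rad, none past 1 either way. Its arguments: {"type":"object","properties":{"rows":{"type":"array"},"force":{"type":"number"}},"required":["rows"]}

```bash
mkdir -p pics; python3 - <<'E'
from station import *
import cv2,numpy as np
o=get_obs();print(o)
for n in("scene","top"):
    d=get_image(n);cv2.imwrite(f"pics/{n}0.png",d["img"]);print(n,d["mtx"],d["R"],d["t"])
E
```

```text
{'t': 0.0, 'q': array([-1.40203445e+00,  5.33616793e-02,  1.61428035e+00, -9.47369225e-06,
        1.47602135e+00, -1.18987740e-01]), 'dq': array([ 8.02730709e-04,  5.86904746e-05, -1.68229164e-04,  2.28090203e-04,
        1.66069627e-03, -5.00182042e-04]), 'effort': array([-8.32963306e-04, -3.93686056e+01, -3.70175636e+01, -2.03799304e-04,
        6.88548724e-03,  1.86503655e-05]), 'tool_pos': array([ 0.17727167, -0.59868259,  0.2300682 ]), 'tool_rot': array([-3.10708461e+00, -4.50142906e-01,  9.56868671e-05]), 'contact_force': array([-0.25031907, -0.21746154,  0.32200367]), 'wrist_torque': array([-0.00020422,  0.06323674,  0.01339928]), 'grip_force': 0.0, 'opening': 0.08545414325888062}
scene [[399.23575328   0.         257.00402799]
 [  0.         399.23575328 192.4068273 ]
 [  0.           0.           1.        ]] [[-0.79425555 -0.60755002 -0.00641048]
 [-0.4014147   0.53263477 -0.74509492]
 [ 0.45609688 -0.58922252 -0.66692763]] [0.43732938 0.29819111 0.5839234 ]
top [[411.34164072   0.         255.08572482]
 [  0.         411.34164072 188.14417428]
 [  0.           0.           1.        ]] [[ 0.02670596 -0.99964129  0.00202048]
 [-0.98161704 -0.02660644 -0.18899756]
 [ 0.18898352  0.00306402 -0.98197548]] [-0.07108754  0.6056397   0.77718208]
```

View pics/top0.png

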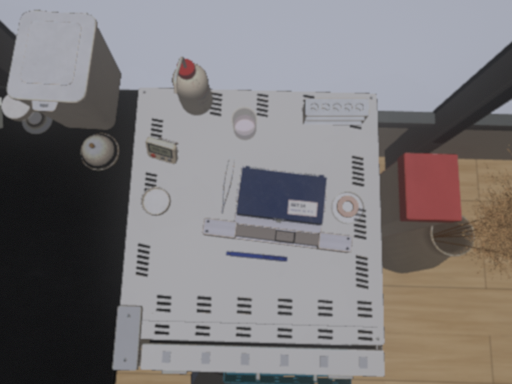

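View pics/scene0.png

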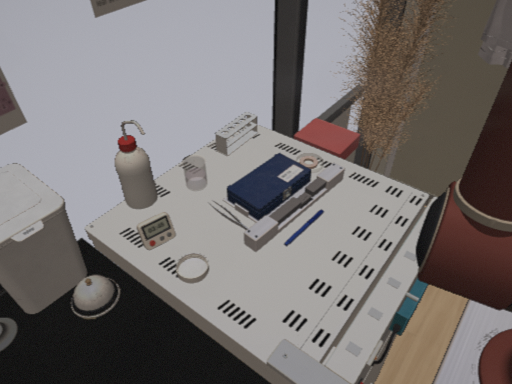

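The top view shows the stand's housings at about (204–236, 228) and (319–350, 241), with the strip between them. There is a darker feature near (285,237). I'll enlarge that area.

```bash
python3 - <<'E'
import cv2
i=cv2.imread("pics/top0.png")[205:265,195:360]
cv2.imwrite("pics/c1.png",cv2.resize(i,None,fx=4.8,fy=4.8,interpolation=cv2.INTER_CUBIC))
E
```

```text
(no output)
```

View pics/c1.png

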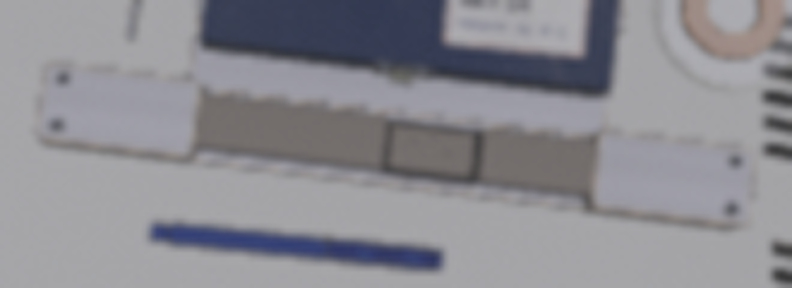

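The crop shows the strip's left end at (196,121) and right end at (597,167). The notch lies between x=386 and x=480, centred near (433,151).

```bash
cat > h.py <<'E'
from station import *
import cv2,numpy as np
from scipy.spatial.transform import Rotation as Ro
def px2w(d,u,v,z):
    r=d["R"].T@np.linalg.inv(d["mtx"])@[u,v,1];c=-d["R"].T@d["t"]
    return c+r*(z-c[2])/r[2]
E
python3 - <<'E'
from h import *
d=get_image("top")
f=lambda x,y,z:px2w(d,195+(x+.5)/4.8-.5,205+(y+.5)/4.8-.5,z)
L=f(196,121,.034);R=f(597,167,.034)
for n,p in dict(L=L,R=R,nl=f(386,145,.034),nr=f(480,155,.034),hl=f(40,106,.0365),hr=f(750,188,.0365),bl=f(203,47,.043),br=f(608,93,.043),pen1=f(150,233,.012),pen2=f(441,261,.012)).items():print(n,p.round(4))
m=(L+R)/2;y=(L-R)/np.linalg.norm(L-R);print(m,y,np.linalg.norm(L-R),np.degrees(np.arctan2(-y[0],y[1])))
s=m+.066*y;e=m-.066*y;print("start",s,"fin",e)
o=get_obs();Rt=Ro.from_rotvec(o["tool_rot"]).as_matrix();print(Rt.round(3),Rt.T@(s-o["tool_pos"]))
E
```

```text
L [ 0.5239 -0.0168  0.034 ]
R [ 0.509  -0.1879  0.034 ]
nl [ 0.5159 -0.098   0.034 ]
nr [ 0.5127 -0.1381  0.034 ]
hl [0.5283 0.0498 0.0365]
hr [ 0.5017 -0.2522  0.0365]
bl [ 0.5546 -0.0191  0.043 ]
br [ 0.5397 -0.1912  0.043 ]
pen1 [0.4769 0.0025 0.012 ]
pen2 [ 0.4683 -0.1237  0.012 ]
[ 0.51645167 -0.10232798  0.034     ] [0.08698319 0.99620978 0.        ] 0.17175136675326472 -4.990075700490439
start [ 0.52219256 -0.03657814  0.034     ] fin [ 0.51071078 -0.16807783  0.034     ]
[[ 0.959  0.284 -0.   ]
 [ 0.284 -0.959  0.002]
 [ 0.    -0.002 -1.   ]] [ 0.49025267 -0.44090262  0.19710811]
```

>>> {"api": "carry_out", "payload": {"rows": [[0,0,0,0.62,-0.55,0,1],[0,0,0,0.62,-0.55,0,1],[0,0,0,0.62,-0.55,0,1],[0,0,0,0.62,-0.55,0,1],[0,0,0,0.62,-0.55,0,1]], "force": 40}}

```text
t: 0.65
tool_pos: [0.3095, -0.3863, 0.2309]
tool_rot: [-3.109, -0.45, -0.0]
contact_force: [0.3, -1.3, 0.4]
opening: 0.012
grip_force: 0.0
```

>>> {"api": "carry_out", "payload": {"rows": [[0,0,0,0.62,-0.55,0,1],[0,0,0,0.62,-0.55,0,1],[0,0,0,0.62,-0.55,0,1],[0,0,0,0.62,-0.55,0,1],[0,0,0,0.62,-0.55,0,1]]}}

```text
t: 1.15
tool_pos: [0.441, -0.1752, 0.2312]
tool_rot: [3.109, 0.45, 0.0]
contact_force: [0.2, -0.0, -0.1]
opening: -0.0001
grip_force: 0.0
```

>>> {"api": "carry_out", "payload": {"rows": [[0,0,0.12,0.39,-0.36,0.43,1],[0,0,0.12,0.39,-0.36,0.43,1],[0,0,0.12,0.39,-0.36,0.43,1],[0,0,0.12,0.39,-0.36,0.43,1],[0,0,0.12,0.39,-0.36,0.43,1]]}}

```text
t: 1.65
tool_pos: [0.5199, -0.0369, 0.0974]
tool_rot: [-3.136, 0.134, 0.012]
contact_force: [-0.5, -0.2, -0.6]
opening: -0.0001
grip_force: 0.0
```

```bash
cat >> h.py <<'E'
def st(p=None):
    o=get_obs();Rt=Ro.from_rotvec(o["tool_rot"]).as_matrix()
    print(o["t"],o["tool_pos"].round(4),o["contact_force"].round(2));print(Rt.round(4))
    if p is not None: print("tool frac",(Rt.T@(np.array(p)-o["tool_pos"])/.3).round(4))
E
python3 - <<'E'
from h import *
st([.5237,-.0366,.04])
i=get_image("top")["img"][190:280,190:360]
cv2.imwrite("pics/c2.png",cv2.resize(i,None,fx=4.7,fy=4.7,interpolation=cv2.INTER_CUBIC))
E
```

```text
1.65 [ 0.5199 -0.0369  0.0974] [-0.47 -0.17 -0.56]
[[ 0.9963 -0.0853 -0.0077]
 [-0.0853 -0.9964  0.0026]
 [-0.0079 -0.0019 -1.    ]]
tool frac [ 0.0142 -0.0017  0.1912]
```

View pics/c2.png

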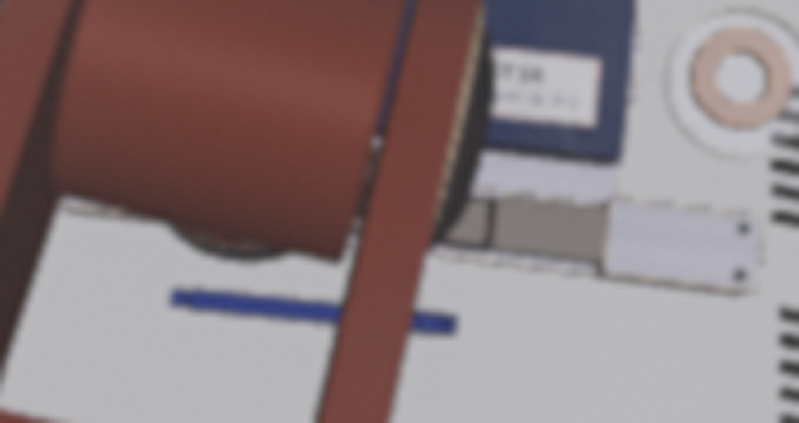

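The arm hides the fingertip in the top view. I'll descend to just above the strip and check with the scene camera.

>>> {"api": "carry_out", "payload": {"rows": [[0,0,0,0.01,0,0.08,1],[0,0,0,0.01,0,0.14,1],[0,0,0,0.01,0,0.19,1],[0,0,0,0.01,0,0.19,1],[0,0,0,0.01,0,0.19,1]]}}

```text
t: 2.2
tool_pos: [0.5252, -0.0414, 0.046]
tool_rot: [3.138, -0.141, 0.001]
contact_force: [1.8, -0.0, -0.1]
opening: 0.0002
grip_force: 0.0
```

```bash
python3 - <<'E'
from h import *
st([.5237,-.0366,.034])
d=get_image("scene")
for p in ([.5237,-.0366,.034],[.5155,-.118,.034]):
    c=d["R"]@p+d["t"];print((d["mtx"]@c/c[2])[:2].round(1))
i=d["img"][150:260,215:365]
cv2.imwrite("pics/c3.png",cv2.resize(i,None,fx=5,fy=5,interpolation=cv2.INTER_CUBIC))
E
```

```text
2.2 [ 0.5252 -0.0414  0.046 ] [ 1.76 -0.03 -0.09]
[[ 9.96e-01 -8.99e-02  7.00e-04]
 [-8.99e-02 -9.96e-01 -3.00e-04]
 [ 7.00e-04  2.00e-04 -1.00e+00]]
tool frac [-0.0065 -0.0155  0.04  ]
[278.1 213.4]
[302.8 193.8]
```

View pics/c3.png

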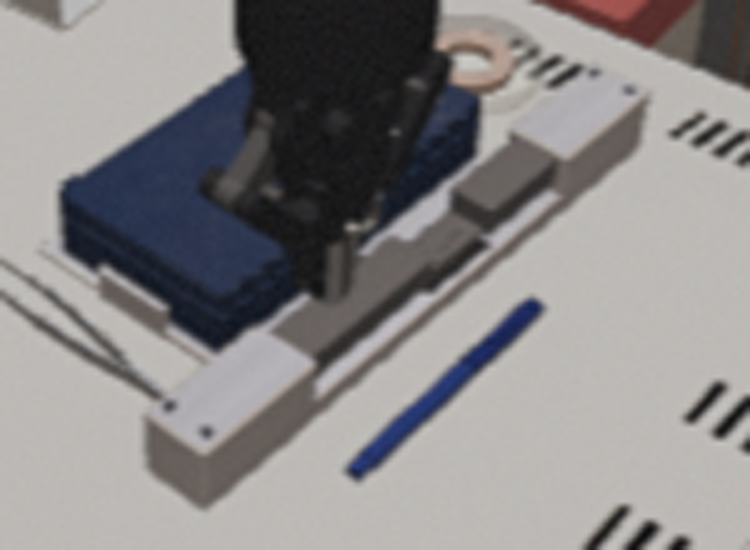

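The crop shows the tip near (335,295), over the left half of the strip, with the notch beginning around (425,280). I'll overlay the strip model and the fingertip outline to check the cross-strip (x) alignment.

```bash
python3 - <<'E'
from h import *
d=get_image("scene");o=get_obs();Rt=Ro.from_rotvec(o["tool_rot"]).as_matrix()
print(o["tool_pos"])
s=8;x0,y0=250,165
i=cv2.resize(d["img"][y0:y0+65,x0:x0+95],None,fx=s,fy=s,interpolation=cv2.INTER_CUBIC)
def pr(p):
    c=d["R"]@p+d["t"];q=(d["mtx"]@c/c[2])[:2];return np.int32(((q-[x0,y0])+.5)*s)
m=np.array([.518,-.1023,.034]);y=np.array([.087,.9962,0]);x=np.array([.9962,-.087,0])
cv2.polylines(i,[np.array([pr(m+a*y+b*x) for a,b in((.085,-.012),(.085,.012),(-.085,.012),(-.085,-.012))])],True,(0,255,0),1)
cv2.polylines(i,[np.array([pr(m+a*y+b*x) for a,b in((.004,-.012),(.004,.012),(-.036,.012),(-.036,-.012))])],True,(0,255,255),1)
cv2.polylines(i,[np.array([pr(o["tool_pos"]+Rt@[a,b,0]) for a,b in((-.011,-.007),(.011,-.007),(.011,.007),(-.011,.007))])],True,(0,0,255),1)
cv2.imwrite("pics/c4.png",i)
E
```

```text
[ 0.52592013 -0.04132319  0.04677185]
```

View pics/c4.png

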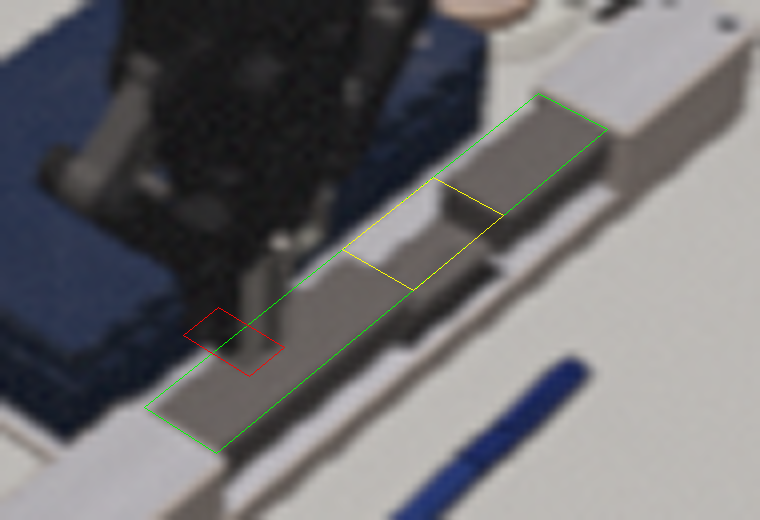

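The model strip and notch outlines match the picture: the notch runs from about (413,290) to (503,215). The tip is about 2.5 mm too far back, so I'll correct that and touch down gently.

>>> {"api": "carry_out", "payload": {"rows": [[0,0,0,-0.009,-0.015,0.01,1],[0,0,0,-0.009,-0.015,0.02,1],[0,0,0,-0.009,-0.015,0.035,1],[0,0,0,-0.009,-0.015,0.045,1],[0,0,0,-0.009,-0.015,0.045,1]]}}

```text
t: 2.8
tool_pos: [0.5228, -0.0359, 0.0319]
tool_rot: [-3.138, 0.14, 0.0]
contact_force: [-1.6, 0.2, 4.3]
opening: 0.0002
grip_force: 2.1
```

```bash
python3 - <<'E'
from h import *
st([.5237,-.0366,.032])
E
```

```text
2.8 [ 0.5228 -0.0359  0.0319] [-1.62  0.17  4.34]
[[ 9.96e-01 -8.91e-02 -2.00e-04]
 [-8.91e-02 -9.96e-01  4.00e-04]
 [-2.00e-04 -3.00e-04 -1.00e+00]]
tool frac [ 0.0033  0.0021 -0.0003]
```

>>> {"api": "carry_out", "payload": {"rows": [[0,0,0,0.002,0.016,0,1],[0,0,0,0.002,0.032,0,1],[0,0,0,0.002,0.048,0,1],[0,0,0,0.002,0.064,0,1],[0,0,0,0.002,0.08,0,1]]}}

```text
t: 3.3
tool_pos: [0.5213, -0.0604, 0.032]
tool_rot: [-3.138, 0.141, -0.001]
contact_force: [0.0, 3.1, 4.0]
opening: 0.0001
grip_force: 2.0
```

>>> {"api": "carry_out", "payload": {"rows": [[0,0,0,0,0.016,0,1],[0,0,0,0,0.032,0,1],[0,0,0,0,0.048,0,1],[0,0,0,0,0.064,0,1],[0,0,0,0,0.08,0,1]]}}

```text
t: 3.8
tool_pos: [0.5189, -0.0843, 0.0318]
tool_rot: [-3.138, 0.14, 0.0]
contact_force: [0.1, 2.6, 4.7]
opening: 0.0
grip_force: 2.2
```

Still in contact at 4–5 N. I'll take finer steps as the tip nears the notch.

>>> {"api": "carry_out", "payload": {"rows": [[0,0,0,0,0.01,0,1],[0,0,0,0,0.02,0,1],[0,0,0,0,0.03,0,1],[0,0,0,0,0.04,0,1],[0,0,0,0,0.05,0,1]]}}

```text
t: 4.3
tool_pos: [0.5176, -0.099, 0.0318]
tool_rot: [-3.138, 0.14, 0.0]
contact_force: [-0.0, 3.6, 4.2]
opening: 0.0001
grip_force: 2.2
```

>>> {"api": "carry_out", "payload": {"rows": [[0,0,0,0,0.007,0,1],[0,0,0,0,0.014,0,1],[0,0,0,0,0.021,0,1],[0,0,0,0,0.028,0,1],[0,0,0,0,0.028,0,1]]}}

```text
t: 4.8
tool_pos: [0.5161, -0.1077, 0.031]
tool_rot: [3.138, -0.14, -0.002]
contact_force: [0.9, -0.1, 0.3]
opening: 0.0001
grip_force: 0.0
```

The force dropped to zero at y≈-0.108, so the tip is in the notch. I'll centre it and descend to the plate, whose top is at z = 24 mm.

>>> {"api": "carry_out", "payload": {"rows": [[0,0,0,0,0.012,0,1],[0,0,0,0,0.024,0,1],[0,0,0,0,0.033,0,1],[0,0,0,0,0.033,0.01,1],[0,0,0,0,0.033,0.02,1]]}}

```text
t: 5.3
tool_pos: [0.5161, -0.1172, 0.0256]
tool_rot: [3.138, -0.14, 0.0]
contact_force: [0.4, -0.1, 0.2]
opening: 0.0001
grip_force: 0.0
```

>>> {"api": "carry_out", "payload": {"rows": [[0,0,0,0,0,0.006,1],[0,0,0,0,0,0.012,1],[0,0,0,0,0,0.018,1],[0,0,0,0,0,0.018,1]]}}

```text
t: 5.7
tool_pos: [0.5158, -0.117, 0.0209]
tool_rot: [-3.138, 0.139, 0.002]
contact_force: [-2.9, 1.0, 5.7]
opening: 0.0001
grip_force: 2.7
```

>>> {"api": "carry_out", "payload": {"rows": [[0,0,0,0,0,0.005,1],[0,0,0,0,0,0.01,1],[0,0,0,0,0,0.015,1],[0,0,0,0,0,0.015,1]]}}

```text
t: 6.1
tool_pos: [0.5158, -0.117, 0.0165]
tool_rot: [3.138, -0.139, -0.002]
contact_force: [-3.0, 0.8, 4.9]
opening: 0.0001
grip_force: 2.9
```

>>> {"api": "carry_out", "payload": {"rows": [[0,0,0,0,0,0.003,1],[0,0,0,0,0,0.006,1],[0,0,0,0,0,0.006,1]]}}

```text
t: 6.4
tool_pos: [0.5159, -0.117, 0.0159]
tool_rot: [-3.138, 0.139, 0.003]
contact_force: [-7.4, 1.6, 15.7]
opening: 0.0001
grip_force: 7.2
```

The plate is on its stop (force rose to 15.7 N at z = 15.9 mm). I'll retreat straight up.

>>> {"api": "carry_out", "payload": {"rows": [[0,0,0,0,0,-0.03,1],[0,0,0,0,0,-0.1,1],[0,0,0,0,0,-0.2,1],[0,0,0,0,0,-0.33,1],[0,0,0,0,0,-0.48,1]]}}

```text
t: 6.9
tool_pos: [0.5149, -0.1165, 0.1581]
tool_rot: [-3.138, 0.14, 0.004]
contact_force: [0.3, -0.4, -0.3]
opening: -0.0
grip_force: 0.0
```

>>> {"api": "carry_out", "payload": {"rows": [[0,0,0,-0.05,0.12,-0.1,1],[0,0,0,-0.1,0.28,-0.2,1],[0,0,0,-0.1,0.44,-0.2,1],[0,0,0,-0.1,0.6,-0.2,1],[0,0,0,-0.1,0.6,-0.2,1]]}}

```text
t: 7.4
tool_pos: [0.4692, -0.2984, 0.2188]
tool_rot: [3.136, -0.148, 0.001]
contact_force: [-0.1, 0.9, -0.9]
opening: -0.0
grip_force: 0.0
```

```bash
python3 - <<'E'
from h import *
st()
a=get_image("scene")["img"][120:270,180:370];b=get_image("top")["img"][120:270,130:370]
f=lambda i:cv2.resize(i,None,fx=1.8,fy=1.8,interpolation=cv2.INTER_CUBIC)
cv2.imwrite("pics/c5.png",np.hstack([f(a),f(b)]))
E
```

```text
7.4 [ 0.4692 -0.2984  0.2188] [-0.14  0.91 -0.94]
[[ 9.955e-01 -9.440e-02  8.000e-04]
 [-9.430e-02 -9.955e-01 -2.600e-03]
 [ 1.000e-03  2.500e-03 -1.000e+00]]
```

View pics/c5.png

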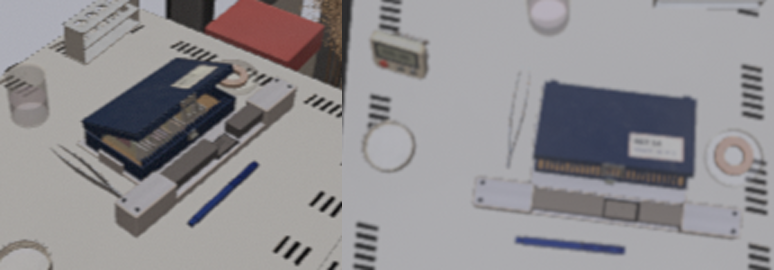

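The lid stands ajar, with its front edge raised near (230,80) in the left panel, and the bystanders look unmoved. The hand is clear, so I'll hand in.

```bash
python3 -c "
from station import *
print(finish_job())"
```

```text
the job is handed in; nothing more can be done
None
```

I slid the closed fingertip along the strip into the notch and pressed the plate down to its stop; in the last pictures the lid is ajar, the hand is clear and nothing else looks moved, and I handed the job in at about 7.5 s.

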